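# Draw a hinge pin and show it to the inspection camera

## Robot

A 6-joint arm with a two-finger parallel gripper is mounted at the origin on the work surface. World frame = base frame: x ahead of the robot, y to its left, z up, the work surface at z = 0. Lengths are in mm, angles in degrees, forces in N, time in s.
With the tool pointing down it reaches from about 250 to 850 mm from the base axis. Payload 12.5 kg.
Tool frame: the origin (TCP) lies at the very end of the fingers, on their centre line; the grasp point (between the pads) lies 19 mm behind it (manip.tcp_to_grasp is the distance from the TCP to the grasp point, in mm); x points along the fingers, z is the direction in which the jaws open and shut, and the axes are right-handed (so a half turn about x gives the same grasp; the last joint's range is limited). The gripper opens to 93 mm and grips with 3 to 60 N. Pads are 15 mm wide; open, the fingers measure 128 mm over their backs; the gripper's body (75 mm by 188 mm) begins 65 mm behind the grasp point.
Start: joints at [-74.061, 20.094, 94.641, -0, 65.266, -4.847], TCP at [195.209, -514.177, 218.633] pointing down, gripper open.
Joint ranges: [-157.81, 157.81], [-45, 120.19], [0.68, 151.7], [-89.99, 269.99], [4.06, 180], [-164.3, 164.3]. Speed limits (degrees/s): [127.2, 127.2, 159.86, 180, 180, 180].

## Interface

Orientations are given as a 3x3 rotation matrix whose columns are the frame's x, y, z axes.
In Python, from plant import manip gives the robot as it stands. Calls block until the motion is done:
- manip.reach(position, orientation): joint-space move of the TCP to a pose.
- manip.move_linear(position, vel=150, attitude=None): straight line of the TCP; attitude=None keeps the orientation; vel is the mean speed in mm/s.
- manip.set_joints(angles): joint-space move.
- manip.set_gripper(opening): finger opening in mm; the grip force is fixed at half the most; returns when the fingers have stopped.
- manip.dwell(seconds).
- manip.inverse_kinematics(position, orientation): joint angles nearest the present ones, or None.
- manip.sense(): the state.
- manip.grab_frame(name): name is "scene" or "top"; returns a dict with "color" (384x512x3 uint8, blue, green, red), "depth" (384x512 float32, mm along the optical axis (not along the pixel's ray), 0 where there is no reading), "mtx" (3x3 intrinsics, pixels), "rvec" (rotation vector, rad) and "tvec" (3), from world to camera coordinates, as OpenCV has them. Camera axes: x right, y down, z forward; pixel columns grow to the right and rows downward; lengths in mm; the calibration is good to about 2 mm. A picture is of the moment at which its call begins.
A pose or a line that the arm cannot do raises manip.MotionError and nothing moves.
- manip.sign_off(): hands the job in, once; it reports no verdict.
The state is a dict: "t": time; "joint_pos": joint angles; "joint_velocities": joint speeds; "joint_torque": joint torques, N m; "tool_pos": TCP position; "ee_rot": TCP orientation; "force": force on the tool from outside, world axes, zero at the start; "torque": the same for the moment, N m; "gripper_width": finger opening in mm.
Only numpy, scipy, OpenCV 4.12 (cv2) and the standard library are available. Lean on these libraries where they do the work, as an engineer would, in place of code of your own. Each camera call takes 0.05 s, during which the arm holds its last target.

## Task

Pull the half-driven pin out of the hinge clamped in the vice, gripping it lightly by its projecting head end and drawing it straight without forcing it, then show it to the inspection camera for wear: level, square across the view, at lens height, with the middle of its bare worn length on the camera's line of sight 12 cm in front of the lens. Finish still holding it there, steady, in a light grip; leave everything else on the table undisturbed.

Things in the scene. Friction and masses are not known exactly. Their poses are not given: they have to be found in the camera images.
- pin_grip (a point): Loose steel hinge pin: round rod 8 mm thick, 130 mm long under a head 12 mm across and 5 mm thick, 55 g. Point on its axis 23 mm from the head's underside, mid-way along the projecting length, the place to grip. y runs along the pin from head to tail; it may be rolled about y. More than 30 N from a finger marks its plating; 10 N each side holds it safely.
- pin_shank (a point): Middle of the pin's worn length, the point to show to the camera: on its axis, 85 mm from the head's underside, 62 mm from pin_grip, 45 mm from the tail end. The fingers must stay off it. Axes as for pin_grip. At the start the pin lies level in the hinge and projects 42 to 52 mm (to the underside of the head).
- hinge_end (a point): Centre of the end face of the hinge barrel where the pin projects, 90 mm above the table. The folded hinge is clamped in the jaws by both leaves; barrel 120 mm long, 16 mm outside, straight level bore of 10 mm. y points into the barrel, so the pin is drawn out along -y, head first; z up. The pin is clear when its tail has passed this face.
- vice: Heavy cast machine vice fixed on the table, 175 mm long in x, base 104 mm wide, jaws 92 mm wide and 69 mm high, screw and tommy bar out to 150 mm on its -x side. Origin on the table under the middle of the hinge barrel; y along the barrel. The hinge counts as part of it.
- lens (a point): Front centre of the lens of the inspection camera, a black barrel 38 mm in diameter across its light ring and 70 mm long, on a carriage on a steel post. The camera looks along -x of this frame, level; y is across the view, z up. The lens stands 140 to 190 mm above the table.
- focus (a point): Empty point in the air where the worn length is to be shown: on the line of sight, 120 mm in front of the lens (at -0.12 m in x of the lens's axes). x points to the lens, y across the view, z up.
- cam_stand: Camera stand fixed on the table: base plate 130 by 100 by 12 mm, 14 mm post rising to 270 mm at 45 mm behind the origin (+x), carrying the camera. Origin on the table under the middle of the base; its -x is the way the camera looks.
- mallet: Bystander: rubber mallet lying on its side, head 60 mm across and 100 mm long, wooden handle, 260 mm over all. Origin on the table under the handle.
- punch: Bystander: chrome pin punch, 122 mm long, 10 mm thick, lying along its x. Origin on the table under its middle.
- screwdriver: Bystander: red-handled screwdriver, 190 mm long, 26 mm thick, lying along its x. Origin on the table under its middle.
- tray: Bystander: small plastic parts tray with screws, 150 by 100 by 28 mm. Origin under its middle.
- spare_hinge: Bystander: a second steel hinge, opened flat on the table, 94 by 120 mm, 16 mm high, its pin fully home. Origin under its middle.
- tea_glass: Bystander: empty waisted tea glass on a saucer 108 mm across, 86 mm high. Origin under its middle.
- oil_can: Bystander: upright round can, 48 mm in diameter, 130 mm high. Origin under its middle.

How it is judged (in metres and radians):
On the way:
1. the pin is held by the robot, drawn wholly out of the hinge barrel (y of pin_shank in the frame of hinge_end below -0.045 m and contact force between pin and vice below 0.2 N), for 0.1 s.
At the end, for the whole second after the job is handed in: Held by the fingers alone, still, the pin's worn-length middle is within 15 mm in depth and sideways and 12 mm in height of the point 120 mm before the lens, the pin level and square across the view within 0.15 rad, gripped at least 30 mm away from that middle (x of pin_shank in the frame of focus between -0.015 and 0.015 m and y of pin_shank in the frame of focus between -0.015 and 0.015 m and z of pin_shank in the frame of focus between -0.012 and 0.012 m and angle between the y axis of pin_grip and the y axis of focus, either way round below 0.15 rad and distance between the grasp point and pin_shank above 0.03 m and contact force between the fingers and pin above 1 N and contact force between pin and cam_stand below 0.2 N and contact force between pin and vice below 0.2 N and linear speed of pin below 0.03 m/s); the arm keeps its last pose, push and grip.
It fails at once if the pin is squeezed hard enough to mark its plating (more than 30 N a finger) (contact force between the fingers and pin above 60 N).
It fails at once if the pin is forced against the hinge or vice with more than 40 N (contact force between pin and vice above 40 N).
It fails at once if the camera or its stand is knocked (contact force between any of the arm, the fingers, pin and cam_stand above 5 N).
It fails at once if something else on the table is moved by more than 3 cm (distance of any of mallet, punch, screwdriver, tray, spare_hinge, tea_glass, oil_can from where it was at the start of the episode above 0.03 m).
It also fails if it takes over 38 s, if anything falls off the work surface, if the arm or the gripper's body presses on something with over 40 N, if the wrist force passes 120 N, or if a joint passes its speed limit or range.

## Working session

There is one attempt and no reset: what is moved stays moved. The work goes in short steps, each a Python script; the robot and the scene stay as the last script left them, time stands still between calls to the robot, and variables do not carry over. Pictures are saved under pics/ and viewed, and the job is handed in when it is done.

```bash
ls; mkdir -p pics; cat > h.py <<'E'
import numpy as np,cv2
from plant import manip
def grab(n):
    f=manip.grab_frame(n); np.savez(f'pics/{n}.npz',**f); return f
def pts(f):
    d=f['depth'].astype(float);K=f['mtx'];h,w=d.shape
    u,v=np.meshgrid(np.arange(w),np.arange(h))
    P=np.stack([(u-K[0,2])/K[0,0]*d,(v-K[1,2])/K[1,1]*d,d],-1)
    R=cv2.Rodrigues(np.array(f['rvec'],float))[0]
    W=(P-np.array(f['tvec'],float).reshape(3))@R
    W[d==0]=np.nan
    return W
E
python3 - <<'E'
from h import *
for n in('scene','top'):
    f=grab(n); cv2.imwrite(f'pics/{n}0.png',cv2.resize(f['color'],(800,600)))
    R=cv2.Rodrigues(np.array(f['rvec'],float))[0]
    print(n,-R.T@np.array(f['tvec']).reshape(3),R[2],f['mtx'])
print(manip.sense())
E
```

```text
pics
scene [ 1080.94679059 -1072.20980867  1011.9236162 ] [-0.36408255  0.69368052 -0.62149114] [[378.18666392   0.         247.25003611]
 [  0.         378.18666392 193.88744578]
 [  0.           0.           1.        ]]
top [ 206.19449249  -42.36342596 1676.42148586] [ 0.20586335 -0.01373815 -0.97848431] [[492.37585887   0.         261.36351553]
 [  0.         492.37585887 191.62615755]
 [  0.           0.           1.        ]]
{'t': 0.1, 'joint_pos': array([-7.40603075e+01,  2.01215512e+01,  9.46731917e+01,  1.50025047e-03,
        6.52644574e+01, -4.84484604e+00]), 'joint_velocities': array([ 0.036219  , -0.05248237, -0.14797165,  0.02135991,  0.04477291,
        0.06645607]), 'joint_torque': array([ 1.15958705e-04, -4.98032749e+01, -2.85704648e+01,  7.00377650e-02,
        2.38810637e-02, -5.60135209e-05]), 'tool_pos': array([ 195.13747247, -513.89303679,  218.15298908]), 'ee_rot': array([[-2.60886667e-04,  9.34925376e-01,  3.54844294e-01],
       [ 1.00004503e-03,  3.54844373e-01, -9.34924848e-01],
       [-9.99999466e-01,  1.10950845e-04, -1.02754164e-03]]), 'force': array([-0.07619871,  0.16044877, -0.11801171]), 'torque': array([0.04352568, 0.01200554, 0.01709764]), 'gripper_width': 93.30339951425007}
```

View pics/scene0.png

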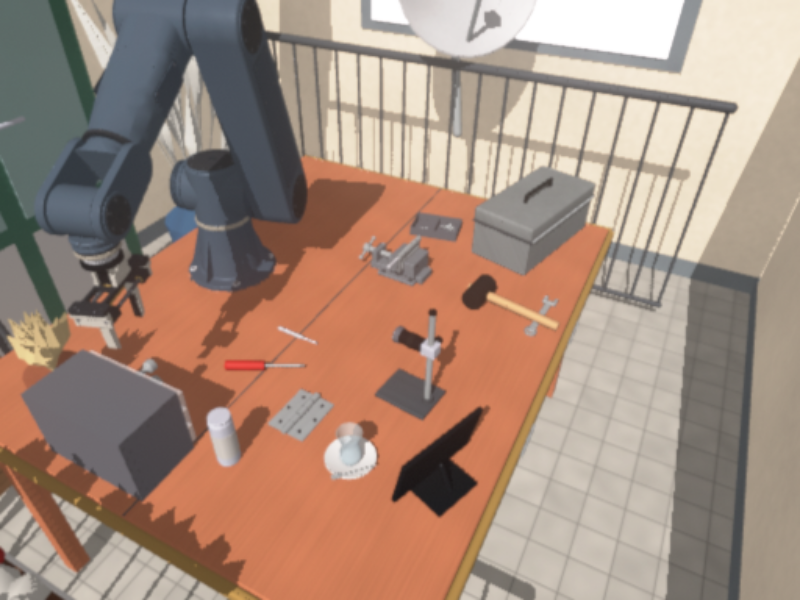

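View pics/top0.png

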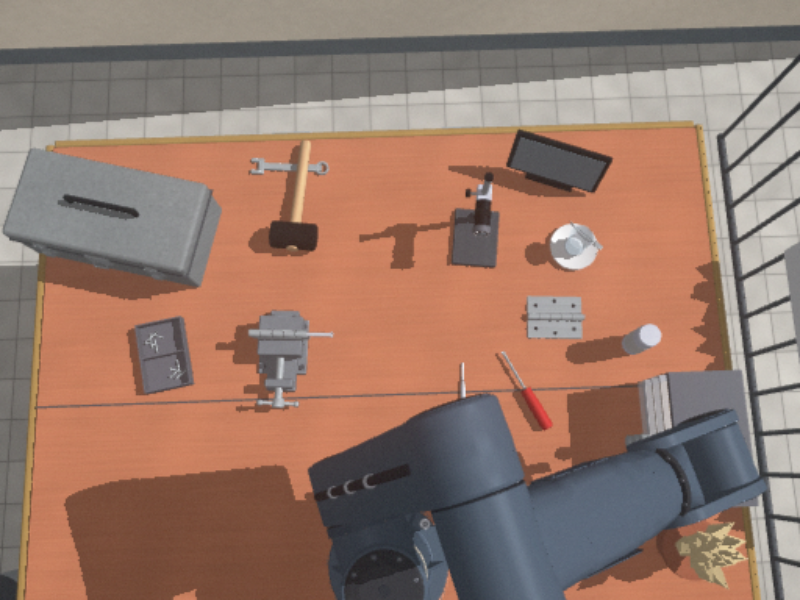

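The top view shows the vice at (283,345), with the pin projecting right (world -y) to its head near (331,335). The camera stand base is at (475,238), with its lens looking roughly -x. Next I'll zoom in and measure.

```bash
cat > m.py <<'E'
from h import *
W={};C={}
for n in('scene','top'):
    f=dict(np.load(f'pics/{n}.npz'));W[n]=pts(f);C[n]=f['color']
E
python3 - <<'E'
from m import *
def crop(n,u0,u1,v0,v1): 
    c=C[n][v0:v1,u0:u1]; return cv2.resize(c,(400,300),interpolation=cv2.INTER_NEAREST)
# in 512x384 px
a=crop('top',150,222,190,244); b=crop('top',275,347,110,164)
c=crop('scene',225,297,145,199); d=crop('scene',235,307,195,249)
cv2.imwrite('pics/crops.png',np.vstack([np.hstack([a,b]),np.hstack([c,d])]))
# cloud stats
for n in W:
    P=W[n].reshape(-1,3); 
    w=P[np.abs(P[:,2])<15]; print(n,'table z med',np.median(w[:,2]))
    s=P[(P[:,2]>75)&(P[:,2]<110)&(P[:,0]>250)&(P[:,0]<600)&(P[:,1]>0)&(P[:,1]<330)]
    print(len(s)); print(s[np.argsort(s[:,1])].round(0).tolist()[:60])
E
```

```text
scene table z med 1.8115066780613018
121
[[475.0, 97.0, 91.0], [473.0, 101.0, 94.0], [468.0, 101.0, 86.0], [468.0, 102.0, 91.0], [467.0, 103.0, 95.0], [471.0, 105.0, 95.0], [471.0, 115.0, 89.0], [475.0, 117.0, 94.0], [469.0, 119.0, 91.0], [470.0, 126.0, 93.0], [474.0, 128.0, 97.0], [473.0, 130.0, 91.0], [477.0, 131.0, 91.0], [476.0, 134.0, 95.0], [472.0, 141.0, 94.0], [476.0, 142.0, 95.0], [475.0, 145.0, 88.0], [477.0, 150.0, 91.0], [477.0, 151.0, 101.0], [481.0, 151.0, 97.0], [471.0, 152.0, 77.0], [480.0, 153.0, 90.0], [474.0, 156.0, 92.0], [474.0, 157.0, 75.0], [474.0, 157.0, 80.0], [478.0, 158.0, 97.0], [478.0, 159.0, 80.0], [482.0, 160.0, 102.0], [467.0, 160.0, 92.0], [481.0, 161.0, 91.0], [480.0, 164.0, 94.0], [470.0, 164.0, 96.0], [474.0, 167.0, 96.0], [483.0, 167.0, 98.0], [473.0, 168.0, 100.0], [483.0, 168.0, 92.0], [477.0, 170.0, 100.0], [477.0, 171.0, 78.0], [480.0, 173.0, 99.0], [513.0, 175.0, 77.0], [479.0, 176.0, 76.0], [483.0, 177.0, 77.0], [478.0, 177.0, 80.0], [473.0, 178.0, 99.0], [477.0, 180.0, 99.0], [482.0, 180.0, 90.0], [481.0, 181.0, 94.0], [480.0, 183.0, 77.0],
[... 930 characters left out ...]
140.0, 100.0], [472.0, 141.0, 92.0], [472.0, 144.0, 96.0], [475.0, 144.0, 93.0], [476.0, 147.0, 92.0], [473.0, 148.0, 89.0], [482.0, 150.0, 96.0], [473.0, 151.0, 90.0], [476.0, 151.0, 89.0], [470.0, 151.0, 88.0], [480.0, 151.0, 85.0], [480.0, 152.0, 104.0], [478.0, 153.0, 98.0], [476.0, 154.0, 92.0], [469.0, 154.0, 92.0], [473.0, 154.0, 90.0], [475.0, 156.0, 100.0], [468.0, 156.0, 100.0], [479.0, 157.0, 96.0], [482.0, 157.0, 94.0], [472.0, 157.0, 94.0], [475.0, 159.0, 100.0], [482.0, 160.0, 97.0], [479.0, 160.0, 97.0], [473.0, 160.0, 93.0], [470.0, 161.0, 91.0], [475.0, 163.0, 98.0], [472.0, 163.0, 98.0], [482.0, 163.0, 96.0], [469.0, 163.0, 94.0], [480.0, 164.0, 92.0], [469.0, 166.0, 76.0]]
```

View pics/crops.png

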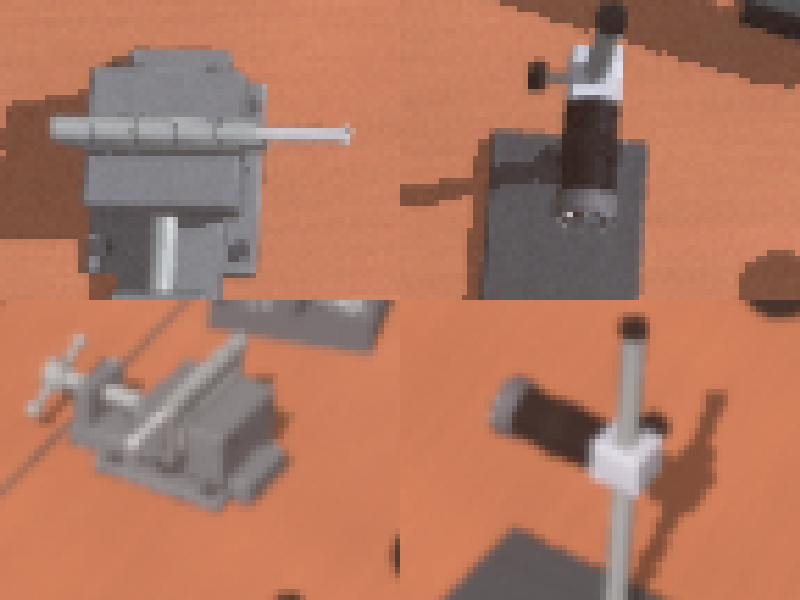

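Both crops are clear: the pin runs from the barrel face at crop (265,135) to the head at (350,134), and the lens front is at (585,205). Next I'll fit the geometry.

```bash
python3 - <<'E'
from m import *
def ray(n,u,v,z):
    f=np.load(f'pics/{n}.npz');K=f['mtx'];R=cv2.Rodrigues(f['rvec'])[0];t=f['tvec'].reshape(3)
    c=-R.T@t; d=R.T@np.linalg.inv(K)@[u,v,1]; return c+d*(z-c[2])/d[2]
for nm,u,v,z in [('barrelL',50,128,98),('barrelR',265,135,98),('pinR',266,134,94),('head',344,134,94),('headend',354,134,94)]:
    print(nm,ray('top',150+u/5.5556-.5,190+v/5.5556-.5,z).round(1))
for n in W:
    P=W[n].reshape(-1,3)
    s=P[(P[:,2]>84)&(P[:,2]<106)&(P[:,0]>455)&(P[:,0]<500)]
    b=s[(s[:,1]>157)&(s[:,1]<270)]; p=s[(s[:,1]>95)&(s[:,1]<148)]
    print(n,'barrel',len(b),np.polyfit(b[:,1],b[:,0],1),np.polyfit(b[:,1],b[:,2],1),'ymin/max',s[:,1].min(),s[:,1].max())
    print(' pin',len(p),np.polyfit(p[:,1],p[:,0],1),p.mean(0),p[:,2].max())
    if n=='top':
        g=C[n][205:222,155:218].astype(int)
        g=np.where((g[...,0]>115),g.sum(2),0)
        for row in g: print(' '.join(f'{x:3d}' for x in row[36:63]))
    # camera
    c=P[(P[:,2]>125)&(P[:,2]<300)&(P[:,0]>480)&(P[:,0]<800)&(P[:,1]>-260)&(P[:,1]<-60)]
    print(n,'cam',len(c)); print(c[np.argsort(c[:,0])].round(0)[:45].tolist())
    cc=c[(c[:,2]<225)]; print(cc.min(0),cc.max(0))
    b=P[(P[:,2]>6)&(P[:,2]<18)&(P[:,0]>480)&(P[:,0]<800)&(P[:,1]>-260)&(P[:,1]<-60)]
    q=cv2.minAreaRect(b[:,:2].astype(np.float32)); print('base',q)
E
```

```text
barrelL [480.6 271.3  98. ]
barrelR [472.1 146.1  98. ]
pinR [473.3 145.9  94. ]
head [471.7 100.4  94. ]
headend [471.5  94.5  94. ]
scene barrel 61 [4.19699249e-02 4.70889631e+02] [3.94465996e-03 9.59754711e+01] ymin/max -570.0039851085853 1803.106130635947
 pin 17 [9.48707570e-02 4.60986013e+02] [472.35565642 119.84350341  92.50005007] 97.46826872294814
scene cam 454
[[654.0, -231.0, 170.0], [655.0, -226.0, 183.0], [655.0, -233.0, 176.0], [655.0, -205.0, 185.0], [655.0, -220.0, 188.0], [656.0, -214.0, 188.0], [656.0, -228.0, 181.0], [656.0, -228.0, 159.0], [657.0, -222.0, 186.0], [657.0, -230.0, 174.0], [657.0, -230.0, 165.0], [657.0, -223.0, 182.0], [659.0, -233.0, 173.0], [659.0, -233.0, 182.0], [659.0, -219.0, 189.0], [659.0, -220.0, 185.0], [659.0, -213.0, 189.0], [659.0, -206.0, 188.0], [660.0, -228.0, 174.0], [661.0, -230.0, 185.0], [661.0, -230.0, 180.0], [661.0, -231.0, 172.0], [662.0, -232.0, 164.0], [662.0, -227.0, 187.0], [663.0, -227.0, 183.0], [663.0, -205.0, 189.0], [663.0, -235.0, 172.0], [663.0, -220.0, 192.0], [663.0, -220.0, 187.0], [663.0, -213.0, 190.0], [663.0
[... 3196 characters left out ...]
.0], [657.0, -216.0, 180.0], [658.0, -232.0, 176.0], [658.0, -210.0, 179.0], [658.0, -206.0, 190.0], [658.0, -212.0, 189.0], [658.0, -200.0, 179.0], [658.0, -215.0, 188.0], [658.0, -209.0, 155.0], [658.0, -205.0, 166.0], [659.0, -219.0, 185.0], [659.0, -222.0, 183.0], [659.0, -209.0, 185.0], [660.0, -204.0, 173.0], [660.0, -229.0, 180.0], [660.0, -221.0, 192.0], [660.0, -198.0, 172.0], [660.0, -203.0, 182.0], [661.0, -226.0, 177.0], [661.0, -219.0, 188.0], [661.0, -212.0, 188.0], [662.0, -233.0, 174.0]]
[ 654.21139597 -240.7678069   155.10993549] [ 757.37924369 -188.66180398  222.32443156]
base ((640.2060546875, -160.0194091796875), (199.89187622070312, 319.3028564453125), 89.97396087646484)
```

```bash
cat >> h.py <<'E'
def Rdown(yaw,s=1): # pin head->tail direction at angle yaw from +y (dx/dy)
    d=np.array([np.sin(yaw),np.cos(yaw),0]); x=np.array([0,0,-1.]); z=s*np.array([d[1],-d[0],0]); 
    return np.column_stack([x,np.cross(z,x),z])
G=18.8
def st(m=''):
    s=manip.sense(); print(m,'t%.2f'%s['t'],'tcp',s['tool_pos'].round(1),'F',s['force'].round(2),'M',s['torque'].round(2),'w%.2f'%s['gripper_width'],flush=True); return s
E
python3 - <<'E'
from h import *
for s in(1,-1):
  for p,y in(([473.3,123,250],.045),([473.3,123,90-G],.045),([529.7,-264.4,172-G],.115)):
    q=manip.inverse_kinematics(p,Rdown(y,s)); print(s,None if q is None else np.round(q,1))
E
```

```text
1 [  9.1  11.8 101.2  -0.   67.1  11.7]
1 [  9.1  26.3 110.4  -0.   43.3  11.7]
1 [-31.   28.5  91.8  -0.   59.7 -24.4]
-1 None
-1 None
-1 [-31.   28.5  91.8  -0.   59.7 155.6]
```

```bash
python3 - <<'E'
from h import *
manip.move_linear([195.2,-514.2,300])
R=Rdown(.045)
manip.reach([473.3,123,230],R); st()
manip.set_gripper(40); st('g40')
manip.move_linear([473.3,123,90-G],vel=80); st('down')
manip.set_gripper(16); st('g16')
f=grab('top');cv2.imwrite('pics/t1.png',cv2.resize(f['color'][170:250,140:230],(720,600),interpolation=cv2.INTER_CUBIC))
f=grab('scene');cv2.imwrite('pics/s1.png',cv2.resize(f['color'][120:210,210:310],(720,600),interpolation=cv2.INTER_CUBIC))
E
```

```text
t3.27 tcp [473.5 122.5 230. ] F [-0.36 -0.47  0.39] M [-0.02 -0.1  -0.02] w93.03
g40 t4.26 tcp [473.3 123.  230. ] F [0.23 0.58 0.02] M [-0.04 -0.1   0.05] w40.09
down t6.39 tcp [473.5 123.1  71.5] F [-0.27  0.59 -0.04] M [-0.03 -0.01  0.01] w40.37
g16 t7.01 tcp [473.3 123.   71.2] F [-0.61 -0.61  0.47] M [-0.03 -0.09 -0.  ] w16.12
```

View pics/s1.png

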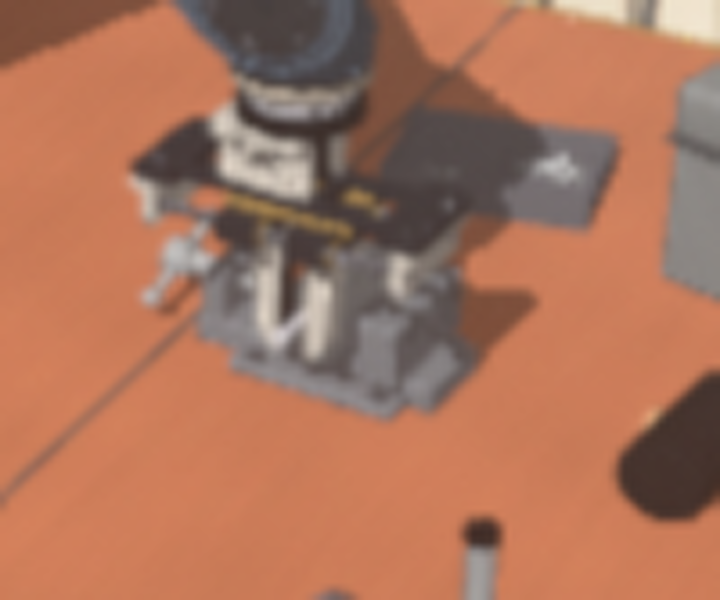

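View pics/t1.png

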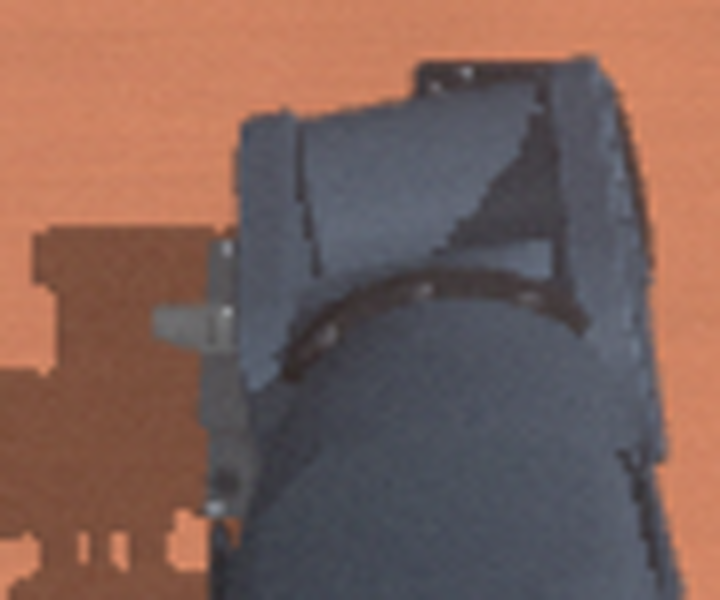

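The scene view shows both fingers straddling the pin, with its bright head at (285,330) between them and on the near side. The top view is blocked by the arm. I'll close in small steps and watch the force.

```bash
python3 - <<'E'
from h import *
for w in(12,10.5,9.5,8.8,8.2):
    manip.set_gripper(w); st(str(w))
    F=np.mean([manip.sense()['force'] for _ in range(8)],0)
    if abs(F[0])>3 : print('force',F);break
E
```

```text
12 t7.44 tcp [473.3 123.   71.2] F [ 1.02 -0.56  0.33] M [-0.09 -0.06 -0.06] w11.84
10.5 t7.70 tcp [473.3 123.   71.2] F [-0.24  0.28 -0.55] M [-0.02 -0.09 -0.03] w10.50
9.5 t7.93 tcp [473.3 123.   71.2] F [ 0.31  0.2  -0.1 ] M [-0.01 -0.09  0.02] w9.18
8.8 t8.15 tcp [473.3 123.   71.2] F [-0.32 -0.12  0.34] M [-0.   -0.08  0.05] w8.68
8.2 t8.37 tcp [473.3 123.   71.2] F [0.43 0.11 0.47] M [-0.08 -0.12 -0.03] w8.02
```

```bash
python3 - <<'E'
from h import *
def avg(m):
    S=[]
    for _ in range(10): S.append(manip.sense()); manip.dwell(.01)
    print(m,S[-1]['t'],'w',np.mean([s['gripper_width'] for s in S]).round(3),np.std([s['gripper_width'] for s in S]).round(3),'F',np.mean([s['force'] for s in S],0).round(2),'M',np.mean([s['torque'] for s in S],0).round(3))
avg('8.2')
for w in(7.9,7.6,7.3):
    manip.set_gripper(w); avg(w)
E
```

```text
8.2 8.4417 w 8.284 0.212 F [-0.11 -0.15  0.11] M [-0.038 -0.06  -0.012]
7.9 8.7417 w 7.999 0.195 F [ 0.05 -0.35 -0.01] M [-0.034 -0.105  0.004]
7.6 9.0417 w 7.754 0.16 F [ 0.25 -0.17 -0.09] M [-0.033 -0.102  0.004]
7.3 9.3417 w 7.543 0.289 F [0.56 0.18 0.09] M [-0.027 -0.106  0.008]
```

```bash
cat >> h.py <<'E'
def avg(m):
    S=[]
    for _ in range(10): S.append(manip.sense()); manip.dwell(.01)
    print(m,'t',S[-1]['t'],'tcp',S[-1]['tool_pos'].round(1),'w',np.mean([s['gripper_width'] for s in S]).round(3),'F',np.mean([s['force'] for s in S],0).round(2),'M',np.mean([s['torque'] for s in S],0).round(3),flush=True)
def snap(n,r,fn):
    f=grab(n);cv2.imwrite(fn,cv2.resize(f['color'][r[0]:r[1],r[2]:r[3]],(720,600),interpolation=cv2.INTER_CUBIC))
E
python3 - <<'E'
from h import *
u=-np.array([np.sin(.045),np.cos(.045),0])
p=np.array([473.3,123,90-G])
manip.move_linear(p+u*12,vel=40);avg('12')
manip.move_linear(p+u*30,vel=50);avg('30')
snap('scene',(130,200,220,304),'pics/s2.png')
E
```

```text
12 t 9.875 tcp [472.8 110.9  71.2] w 7.508 F [ 0.16 -0.12 -0.31] M [-0.093 -0.07  -0.002]
30 t 10.4667 tcp [472.   93.   71.2] w 7.591 F [ 0.2   0.05 -0.13] M [-0.08  -0.086  0.005]
```

View pics/s2.png

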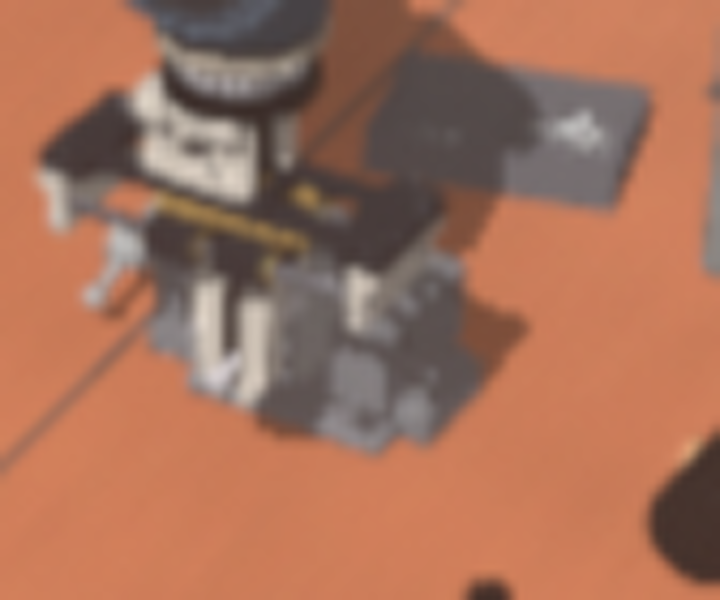

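```bash
python3 - <<'E'
from h import *
f=np.load('pics/scene.npz');W=pts(f)
K=f['mtx'];R=cv2.Rodrigues(f['rvec'])[0];t=f['tvec'].reshape(3);c=-R.T@t
for u,v in((245.9,173.4),(245,173.5)):
    d=R.T@np.linalg.inv(K)@[u,v,1];print((c+d*(91-c[2])/d[2]).round(1))
for v in range(170,178): print(v,W[v,243:250].round(0).tolist(), f['color'][v,243:250].sum(1))
E
```

```text
[471.8  75.7  91. ]
[468.8  73.3  91. ]
170 [[455.0, 82.0, 99.0], [456.0, 88.0, 96.0], [461.0, 87.0, 98.0], [467.0, 85.0, 101.0], [465.0, 98.0, 93.0], [477.0, 84.0, 105.0], [485.0, 79.0, 110.0]] [556 582 511 285 345 503 578]
171 [[453.0, 85.0, 91.0], [459.0, 82.0, 95.0], [462.0, 86.0, 94.0], [465.0, 89.0, 93.0], [470.0, 89.0, 95.0], [478.0, 82.0, 101.0], [480.0, 89.0, 98.0]] [536 579 526 413 508 523 580]
172 [[450.0, 90.0, 82.0], [456.0, 88.0, 85.0], [462.0, 85.0, 89.0], [471.0, 79.0, 96.0], [475.0, 79.0, 97.0], [477.0, 85.0, 94.0], [482.0, 84.0, 97.0]] [521 581 574 564 557 526 581]
173 [[407.0, 170.0, 13.0], [462.0, 76.0, 89.0], [471.0, 70.0, 96.0], [476.0, 70.0, 98.0], [471.0, 87.0, 85.0], [478.0, 83.0, 90.0], [482.0, 85.0, 91.0]] [517 600 621 576 464 517 587]
174 [[409.0, 165.0, 11.0], [464.0, 73.0, 87.0], [471.0, 69.0, 92.0], [475.0, 72.0, 91.0], [465.0, 98.0, 72.0], [475.0, 89.0, 81.0], [484.0, 81.0, 88.0]] [480 564 588 499 414 547 592]
175 [[410.0, 165.0, 6.0], [415.0, 165.0, 7.0], [458.0, 93.0, 68.0], [466.0, 87.0, 74.0], [430.0, 165.0, 13.0], [477.0, 84.0, 79.0], [481.0, 87.0, 78.0]] [403 466 495 427 463 570 562]
176 [[414.0, 157.0, 6.0], [414.0, 166.0, 0.0], [420.0, 164.0, 4.0], [426.0, 164.0, 6.0], [429.0, 167.0, 5.0], [476.0, 86.0, 72.0], [440.0, 165.0, 10.0]] [395 411 415 386 466 537 491]
177 [[415.0, 155.0, 2.0], [nan, nan, nan], [423.0, 159.0, 3.0], [427.0, 162.0, 2.0], [430.0, 164.0, 2.0], [435.0, 166.0, 2.0], [440.0, 166.0, 4.0]] [413 409 401 400 434 451 393]
```

The head surface is at about y=70 after a 30 mm draw (it started at about 95–100), so there is no slip. I'll tighten slightly and keep drawing.

```bash
python3 - <<'E'
from h import *
u=-np.array([np.sin(.045),np.cos(.045),0])
p=np.array([473.3,123,90-G])
manip.set_gripper(6.9);avg('6.9')
manip.move_linear(p+u*75,vel=70);avg('75')
manip.move_linear(p+u*115,vel=50);avg('115')
manip.dwell(.15)
snap('scene',(130,200,200,284),'pics/s3.png')
snap('top',(180,240,150,222),'pics/t3.png')
E
```

```text
6.9 t 10.8167 tcp [472.   93.1  71.2] w 7.46 F [ 0.04  0.26 -0.23] M [-0.016 -0.101 -0.001]
75 t 11.6917 tcp [470.   48.3  71.2] w 7.547 F [-0.14  0.25 -0.54] M [-0.055 -0.071  0.007]
115 t 12.725 tcp [468.1   8.3  71.2] w 7.421 F [ 0.13 -0.2  -0.54] M [-0.036 -0.082  0.003]
```

View pics/s3.png

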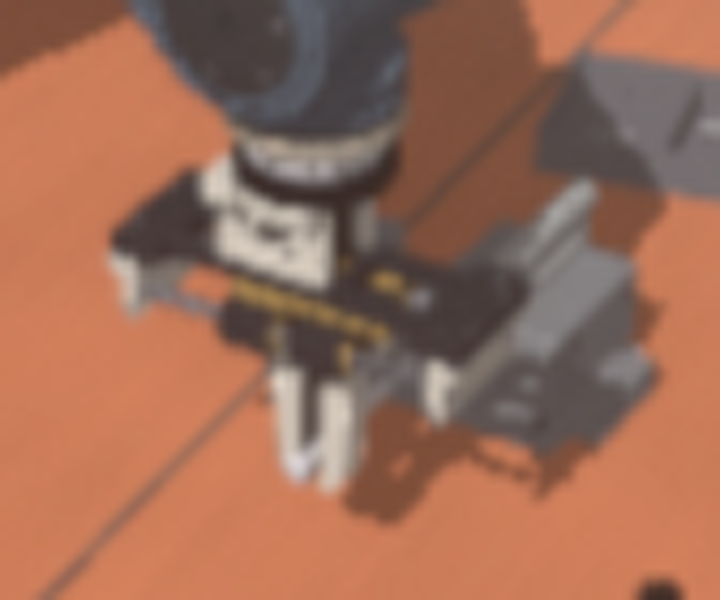

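View pics/t3.png

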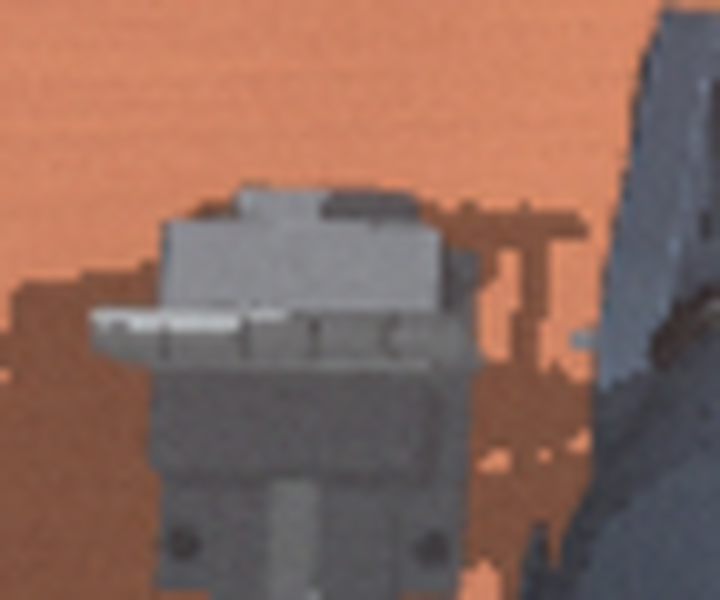

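The top view shows the tail at crop (572,338), well clear of the barrel face (477), and the force reads -0.54 N, which is the pin's weight. I'll check the tail height, then carry it over.

```bash
python3 - <<'E'
from h import *
f=np.load('pics/top.npz');W=pts(f)
for v in(213,214): print(W[v,205:210].round(0).tolist())
p=manip.sense()['tool_pos']
manip.move_linear([p[0],p[1],172-G],vel=150)
manip.move_linear([500,-264.4,172-G],vel=150,attitude=Rdown(.115)); avg('pre')
manip.move_linear([529.7,-264.4,172-G],vel=60); avg('at')
manip.dwell(.3)
for n,r,z in(('scene',(180,270,220,328),1),('top',(90,165,260,350),1)): snap(n,r,f'pics/{n[0]}4.png')
E
```

```text
[[491.0, 131.0, -3.0], [490.0, 127.0, -0.0], [476.0, 116.0, 84.0], [475.0, 112.0, 89.0], [474.0, 108.0, 93.0]]
[[486.0, 131.0, 3.0], [487.0, 128.0, -3.0], [471.0, 115.0, 96.0], [472.0, 112.0, 86.0], [471.0, 108.0, 93.0]]
pre t 15.7417 tcp [ 500.  -263.9  153.3] w 7.389 F [-0.04  0.04 -0.4 ] M [-0.058 -0.088  0.002]
at t 16.4667 tcp [ 529.5 -264.4  153.1] w 7.455 F [-0.29  0.1  -0.72] M [-0.053 -0.086 -0.014]
```

View pics/s4.png

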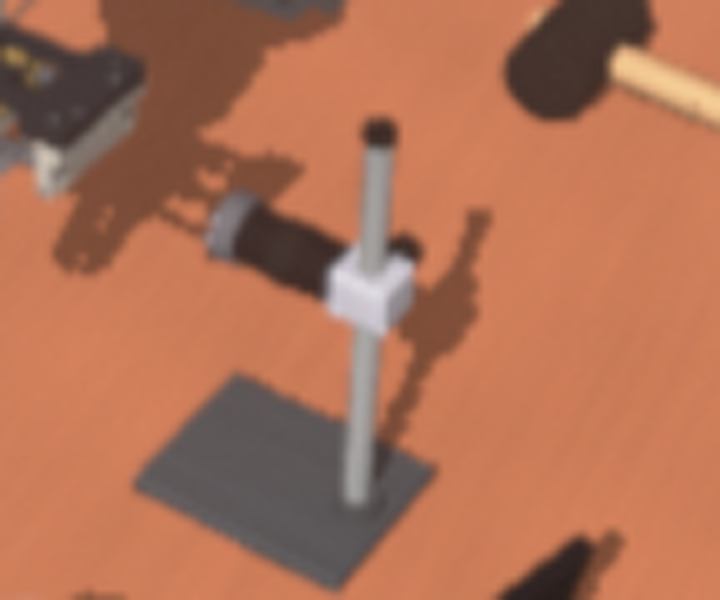

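View pics/t4.png

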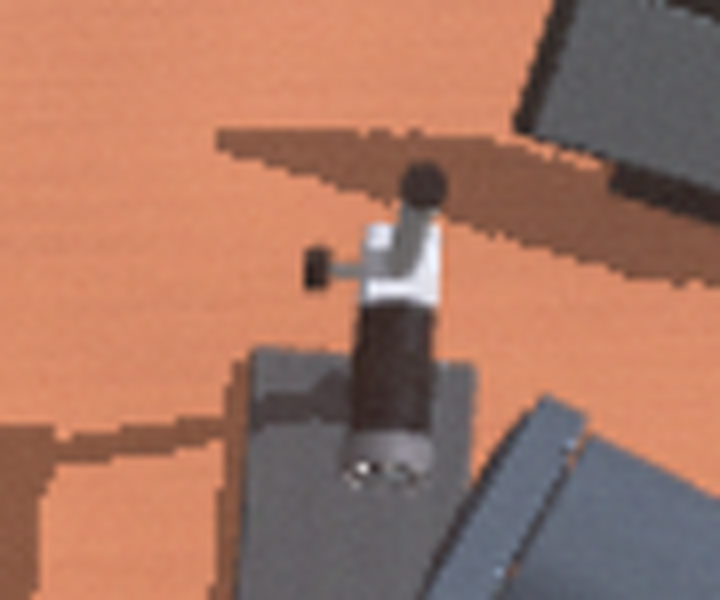

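```bash
python3 - <<'E'
from h import *
f=np.load('pics/top.npz')
K=f['mtx'];R=cv2.Rodrigues(f['rvec'])[0];t=f['tvec'].reshape(3);c=-R.T@t
def ray(u,v,z):
    d=R.T@np.linalg.inv(K)@[260+u/8-.5,90+v/8-.5,1];return (c+d*(z-c[2])/d[2]).round(1)
for nm,u,v,z in(('bL',250,350,12),('bR',475,365,12),('bL2',237,598,12),('bR2',468,490,12),('lensL',346,445,172),('lensR',433,448,172),('blkback L',365,300,172),('R',436,303,172),('posttop',424,183,270)): print(nm,ray(u,v,z))
snap('scene',(160,235,180,270),'pics/s5.png'); snap('top',(120,195,270,360),'pics/t5.png')
np.save('pics/W.npy',pts(np.load('pics/scene.npz')))
E
```

```text
bL [ 764.1 -177.4   12. ]
bR [ 753.8 -276.7   12. ]
bL2 [ 650.8 -166.3   12. ]
bR2 [ 696.4 -270.2   12. ]
lensL [ 669.5 -200.8  172. ]
lensR [ 667.1 -235.4  172. ]
blkback L [ 729.9 -211.7  172. ]
R [ 727.7 -240.1  172. ]
posttop [ 741.5 -225.5  270. ]
```

View pics/s5.png

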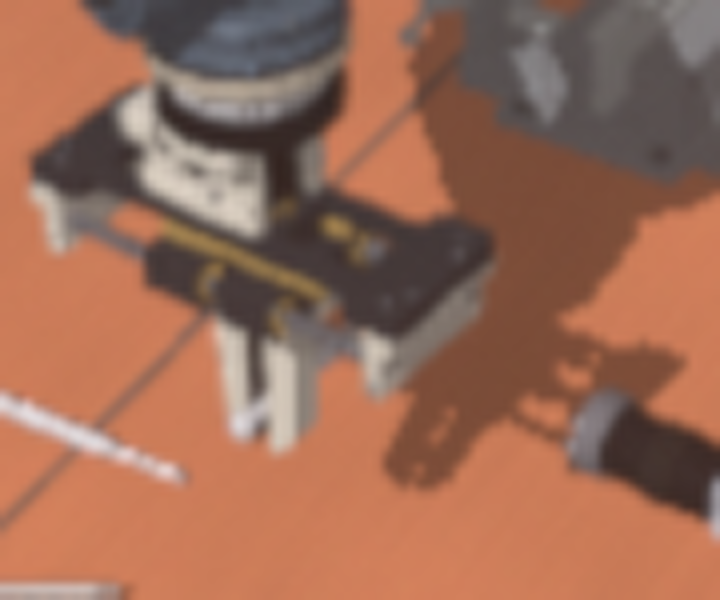

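View pics/t5.png

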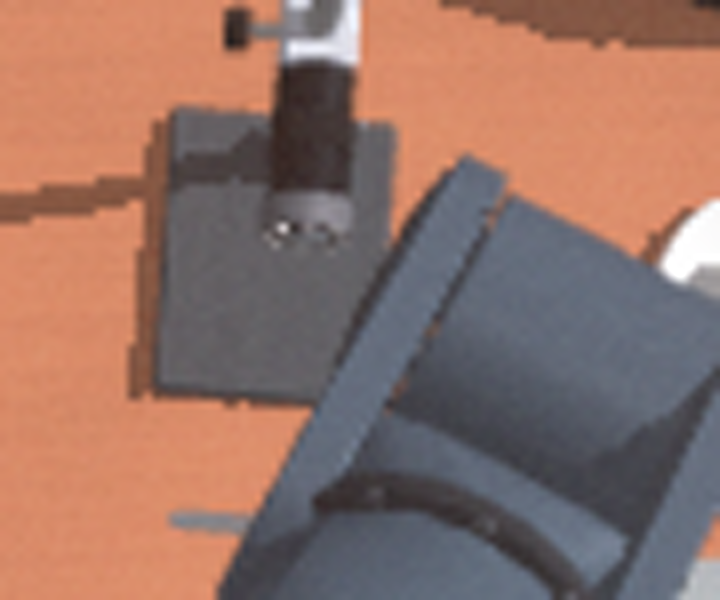

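```bash
python3 - <<'E'
from h import *
f=np.load('pics/top.npz');W=pts(f)
K=f['mtx'];R=cv2.Rodrigues(f['rvec'])[0];t=f['tvec'].reshape(3);c=-R.T@t
def ray(u,v,z):
    d=R.T@np.linalg.inv(K)@[u,v,1];return (c+d*(z-c[2])/d[2]).round(1)
print('tail tip',ray(270+170/8-.5,120+520/8-.5,172),'at',ray(270+240/8-.5,120+524/8-.5,172))
q=W[180:190,285:302].reshape(-1,3);q=q[q[:,2]>140];q=q[q[:,2]<200]
print(len(q),q.mean(0).round(1)); print(q[np.argsort(-q[:,1])].round(0).tolist())
print('z vs y',np.polyfit(q[:,1],q[:,2],1))
avg('now')
E
```

```text
tail tip [ 542.3 -156.3  172. ] at [ 539.8 -183.7  172. ]
24 [ 541.  -173.2  172.9]
[[540.0, -157.0, 174.0], [544.0, -157.0, 169.0], [539.0, -160.0, 179.0], [545.0, -161.0, 168.0], [543.0, -163.0, 176.0], [540.0, -163.0, 172.0], [538.0, -166.0, 183.0], [544.0, -167.0, 172.0], [540.0, -170.0, 172.0], [544.0, -170.0, 169.0], [542.0, -172.0, 178.0], [540.0, -173.0, 173.0], [540.0, -176.0, 170.0], [543.0, -176.0, 171.0], [538.0, -178.0, 179.0], [543.0, -179.0, 175.0], [537.0, -179.0, 170.0], [537.0, -182.0, 171.0], [543.0, -182.0, 172.0], [540.0, -182.0, 170.0], [537.0, -185.0, 171.0], [540.0, -185.0, 172.0], [543.0, -185.0, 172.0], [543.0, -188.0, 173.0]]
z vs y [6.94903843e-02 1.84977943e+02]
now t 17.05 tcp [ 529.7 -264.4  153.2] w 7.488 F [-0.24 -0.27 -0.93] M [-0.062 -0.082  0.008]
```

```bash
python3 - <<'E'
from h import *
manip.move_linear([529.2,-266.6,172-G+.5],vel=20); manip.dwell(.5); avg('final')
snap('top',(120,195,270,360),'pics/t6.png')
f=np.load('pics/top.npz');W=pts(f)
q=W[180:190,285:302].reshape(-1,3);q=q[(q[:,2]>140)&(q[:,2]<200)];print(len(q),q.mean(0),q[:,1].max())
manip.sign_off()
E
```

```text
final t 17.9 tcp [ 529.2 -266.6  153.7] w 7.387 F [-0.21 -0.22 -0.66] M [-0.06  -0.075  0.001]
25 [ 540.26877829 -175.69647446  173.88162474] -160.23687974646384
the job is handed in; nothing more can be done
```

The pin is out of the hinge and held in front of the inspection camera. I handed the job in at about 18 s, well inside the 38 s limit; no verdict is reported.

**Drawing it out:** I gripped the pin about 23 mm from the underside of its head, closing the fingers in small steps. I then drew it straight along the bore for 115 mm. The sensed tool force stayed below about 0.6 N. Once the pin was clear, the force settled at about its own weight, 0.54 N.

**Position at the end:** I measured the lens front at about (656, -217, 171–172) mm and its line of sight as turned about 0.11 rad. That puts the target point at about (537, -204, 172) mm. From the visible tail, the middle of the worn length is about 1 mm off in depth and sideways. It may be 1–2 mm low.

**Level and square:** The pin's heading matches the camera's across-view direction to about 0.01–0.02 rad. The depth readings along the pin were noisy. The slope I fitted was 0.07 rad against the 0.15 allowed, so level is less certain than the rest.

**Not confirmed:**
- **Grip force:** there is no direct reading. I judged the grip light from the shallow 6.9 mm command on the 8 mm pin. There was no sign of slip.
- **Bystanders:** I did not measure each one at the end. The forces and the pictures I viewed showed no contact with anything.

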